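Find the notch of a dial padlock, open it and show it

ROBOT

A 6-joint arm with a two-finger parallel gripper is mounted at the origin on a cart in front of the work surface, level with it; the furniture and walls round the work are solid. World frame = base frame: x ahead of the robot, y to its left, z up, the work surface at z = 0. Lengths are in m, angles in rad, forces in N, time in s.
With the tool pointing down it reaches from about 0.3 to 0.875 m from the base axis. Payload 6.4 kg.
Tool frame: the origin (TCP) lies midway between the tips of the shut fingers; the grasp point (between the pads) lies 19 mm behind it; z points along the fingers, y is the direction in which the jaws open and shut (so a half turn about z gives the same grasp; the last joint's range is limited). The gripper opens to 85 mm and grips with 20 to 120 N. Pads are 22 mm wide; open, the fingers measure 114 mm over their backs; the gripper's body (76 mm by 85 mm) begins 54 mm behind the grasp point. The pads swing forward as they close: fully open they stand 13 mm farther back than shut.
Start: joints at [0.965, 0.181, 1.607, -0, 1.354, -0.206], TCP at [0.224, 0.53, 0.231] pointing down, gripper open.
Joint ranges: [-2.99, 2.99], [-0.89, 2.07], [0.3, 2.58], [-1.14, 4.28], [0, 2.63], [-3.12, 3.12]. Speed limits (rad/s): [2.57, 2.57, 3.01, 3.14, 3.14, 3.14].

INTERFACE

Orientations are given as a unit quaternion [w, x, y, z].
In Python, from bench import get_obs, camera, hand_in gives the robot as it stands.
- The arm moves only by the tool drive_tool, never from a script. Its argument "deltas" is a list of rows, each a list of 2 entries, a list of its own where there are three numbers: the shift along the world's x, y, z in m, then the turn about the world's z in rad. A call has 1 to 10 rows; each row shifts and turns the pose as measured when the row begins; what a row does not reach is not made up. A row lasts 1/10 s, in which the tool goes at most 50 mm and 8.59 degrees, less where a joint would pass 70% of its speed; a pose out of reach is approached as far as the arm can. A call is refused whole if a number of a shift passes 0.05 or a number of a turn 0.15, either way. A call with a gripper value outside its range is refused whole. "gripper" is the opening, from 0 (shut) to 1 (fully open), set as the call begins (left out, the last holds). The fingers move at their own pace and stop on an object; the grip force is fixed at half the most. Time passes only in rows, so rows that do not move let the fingers close. It gives the time, the measured TCP pose, the force and the opening at its end, in the units of the state.
- get_obs(): the state, without advancing time (a new reading comes with each control period).
- camera(name): name is "scene" or "top" or "wrist"; returns a dict with "frame" (480x640x3 uint8, red, green, blue), "fx", "fy", "cx", "cy" (pixels), "eye" and "attitude" of the camera in the world. Camera axes: x right, y down, z forward; pixel columns grow to the right and rows downward; lengths in m; the calibration is good to about 2 mm. A picture is of the moment at which its call begins. There is no depth.
- hand_in(): hands the job in, once; it reports no verdict.
The state is a dict: "time_s": time; "q": joint angles; "dq": joint speeds; "joint_efforts": joint torques, N m; "eef_pos": TCP position; "eef_rot": TCP orientation; "wrist_force": force on the tool from outside, world axes, zero at the start; "torque": the same for the moment, N m; "opening": opening from 0.0 (shut) to 1.0 (fully open).
Only numpy, scipy, OpenCV 4.12 (cv2) and the standard library are available. Lean on these libraries where they do the work, as an engineer would, in place of code of your own. Each camera call takes 0.05 s, during which the arm holds its last target.

TASK

The owner of the big brass dial padlock lying in the clamping block has forgotten its setting and only knows that it opens within the next half turn clockwise: turn the dial, on past the shallow false clicks, until the true notch lets the shackle spring out. Then pull the shackle out as far as it will go, so that its short leg stands clear of the lock body, lift the open lock out of the block and hold it still, level with its dial facing up, at least 20 cm above the desk, so that the owner can see it is open and read the dial. Finish while still holding it there, and leave the other things on the desk where they lie.

Things in the scene. Friction and masses are not known exactly. Their poses are not given: they have to be found in the camera images.
- lock_center (a point): centre of the body of the brass dial padlock: 60 mm along x, 68 mm wide (y), 26 mm thick (z), 33 mm above the desk, lying in the clamping block dial up. The shackle sticks out towards its -x; z points up out of the dial. The block's pocket (1.5 mm play all round, walls 10 mm up its sides) keeps it from turning and sliding; it lifts straight up out of it.
- lock: the whole dial padlock (body, dial, shackle; about 0.36 kg); origin at the middle of the underside of its body, 13 mm below lock_center, same axes
- dial_grip (a point): centre of the black dial knob, fixed to the lock body (does not turn with the dial), 25 mm above lock_center, same axes. Round knob, 33 mm in diameter, 18 mm tall (this point half-way up), on a flat dial disc of 48 mm diameter, 3 mm thick; knob top 67 mm above the desk. Turns without end about z, clockwise as seen from above.
- notch_mark (a point): white index mark on the lock's face, 28 mm in front of the knob's axis. The true notch lies 0.7 to 2.5 rad clockwise of the start. False notches before it take a little more effort to turn past (under 0.4 N m) and let the shackle twitch out by only 1 to 2 mm. At the true notch, about 0.15 rad wide, the shackle springs out 8 to 9 mm by itself and then stops the dial firmly (over 0.5 N m).
- shackle_grip (a point): point midway between the shackle's two straight legs, moving with it, same axes as the lock; 22 mm outside the body's front face while locked, 33 mm above the desk. Legs: round bars, 9 mm diameter, 59 mm over their outsides, straight along x for 18 mm either side of this point; the bow closes the U 47 mm from it towards -x. Free for fingers outside both legs; a 34 mm wide stop stands between them.
- shackle (a joint): how far the shackle stands out of the body, m: 0 to 0.001 locked (up to 0.003 in a false notch), 0.008 to 0.010 when it has sprung out at the true notch, 0.022 fully out (end stop). It slides along the lock's -x; from there on it is pulled against about 2 N of friction and stays where it is left. Its short leg leaves the body at about 0.015.
- block: aluminium clamping block screwed to the desk (fixed), 84 mm long in x, 91 mm wide with screw feet (141 mm over the feet, along y), 30 mm high; origin at desk height under the centre of its pocket, x towards its back wall. The pocket floor is 20 mm above the desk.
- brass_padlock: brass keyed padlock, 50x57x13 mm, lying loose on the desk; to be left alone. Origin under its middle, at desk height
- small_padlock: small brass keyed padlock, 43x37x13 mm, lying loose on the desk; to be left alone. Origin under its middle, at desk height
- lock_cylinder: brass profile lock cylinder, 66x43x17 mm, lying loose on the desk; to be left alone. Origin under its middle, at desk height
- allen_key: black L-shaped hex key, 32x90x6 mm, lying loose on the desk; to be left alone. Origin under its middle, at desk height
- order_pad: white paper order pad, 111x84x12 mm, lying loose on the desk; to be left alone. Origin under its middle, at desk height
- combi_pliers: combination pliers with red handles, 163x54x13 mm, lying loose on the desk; to be left alone. Origin under its middle, at desk height

How it is judged:
On the way, in this order (a step that is already met when the one before it is completed fails the run):
1. the dial has been turned to the true notch and the shackle has sprung out, the lock still in its block (value of joint shackle above 0.005 m and distance between lock_center and block below 0.045 m), for 0.1 s.
2. the shackle is pulled out as far as it will go (20 of 22 mm) (value of joint shackle above 0.02 m), for 0.1 s.
At the end, for the whole second after the job is handed in: The lock is held in the gripper (more than 1.5 N between fingers and lock), clear of the block, its centre more than 17 cm above the desk, dial up within 0.5 rad (29 degrees) of level, still (below 5 cm/s), with the shackle at least 18 mm out (height (world z) of lock_center above 0.17 m and value of joint shackle above 0.018 m and angle between lock_center's own z axis and vertical below 0.5 rad and contact force between lock and the fingers above 1.5 N and contact force between lock and block below 0.1 N and linear speed of lock below 0.05 m/s); the arm keeps its last pose, push and grip.
It fails at once if another thing on the desk is moved by more than 3 cm (distance of any of brass_padlock, small_padlock, lock_cylinder, allen_key, order_pad, combi_pliers from where it was at the start of the episode above 0.03 m).
It also fails if it takes over 58 s, if anything falls off the work surface, if the arm or the gripper's body presses on something with over 40 N, if the wrist force passes 120 N, or if a joint passes its speed limit or range.

## Working session

There is one attempt and no reset: what is moved stays moved. The work goes in short steps, Python scripts to look and compute and a tool call to move; the robot and the scene stay as the last step left them, time stands still between calls to the robot, and variables do not carry over. Pictures are saved under pics/ and viewed, and the job is handed in when it is done.

Besides the shell and the picture viewer there is one more tool, called after "Emit:" as a command line: name --argument value ..., lists and objects as JSON in quotes. drive_tool: Moves the arm, as the interface text tells. Its arguments: {"type":"object","properties":{"deltas":{"type":"array","items":{"type":"array"}},"gripper":{"type":"number"}},"required":["deltas"]}

```bash
ls; mkdir -p pics; cat > h.py <<'E'
import numpy as np, cv2
from bench import get_obs, camera
def snap(n,f):
    c=camera(n); cv2.imwrite('pics/'+f,cv2.cvtColor(c['frame'],cv2.COLOR_RGB2BGR)); return c
E
python3 - <<'E'
from h import *
for n in ['scene','top','wrist']:
    c=snap(n,n+'0.png'); print(n,[c[k] for k in ['fx','fy','cx','cy','eye','attitude']])
print(get_obs())
E
```

```text
pics
scene [498.1834511173078, 498.1834511173078, 318.8895146611493, 241.64207459073958, array([-0.306411  , -0.55472139,  1.02510999]), array([-0.35392057,  0.80216877, -0.44115921,  0.19142638])]
top [480.25115155318827, 480.25115155318827, 323.4399572986363, 243.26280227857313, array([ 0.48412712, -0.01742395,  1.18017571]), array([ 0.01593054, -0.70468786,  0.70931666, -0.00557696])]
wrist [371.28977974860044, 371.28977974860044, 320.528593240655, 241.9882586032145, array([0.1584693 , 0.55626855, 0.3726341 ]), array([0.11603906, 0.825093  , 0.54763425, 0.07650623])]
{'time_s': 0.15, 'q': array([ 9.64700198e-01,  1.81396727e-01,  1.60773852e+00,  3.69791703e-05,
        1.35380050e+00, -2.06297769e-01]), 'dq': array([ 0.00040913, -0.00288072, -0.00516062,  0.00108074,  0.00129708,
       -0.00099396]), 'joint_efforts': array([ 8.86831385e-04, -4.45260894e+01, -3.51688600e+01, -1.60538152e-04,
        5.89996271e-03, -5.06859340e-05]), 'eef_pos': array([0.22354598, 0.5293286 , 0.23059553]), 'eef_rot': array([-2.81926694e-04,  1.98574388e-01,  9.80085589e-01, -6.09774008e-04]), 'wrist_force': array([ 0.55046759, -0.0189611 ,  0.31246095]), 'torque': array([-0.01473079, -0.00888982,  0.0057865 ]), 'opening': 1.0003443044965887}
```

View pics/top0.png

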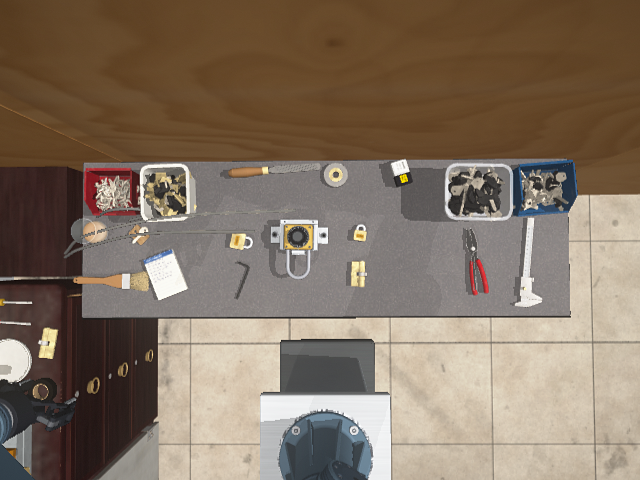

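View pics/scene0.png

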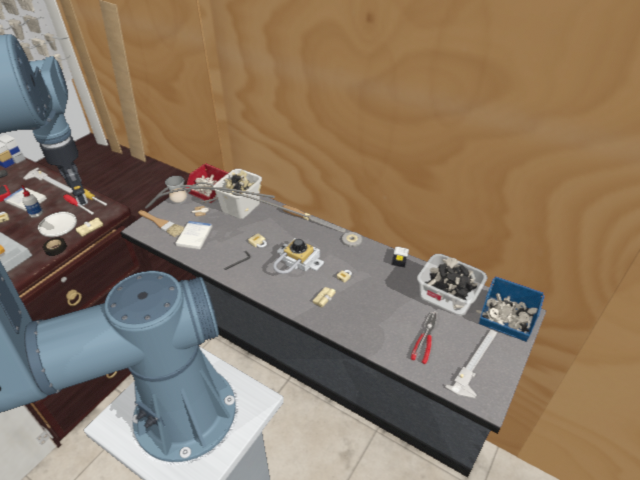

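```bash
cat >> h.py <<'E'
from scipy.spatial.transform import Rotation as R
def Rm(c):
    w,x,y,z=c['attitude']; return R.from_quat([x,y,z,w]).as_matrix()
def ray(c,u,v,z):
    d=Rm(c)@np.array([(u-c['cx'])/c['fx'],(v-c['cy'])/c['fy'],1]); e=c['eye']; return e+d*(z-e[2])/d[2]
def proj(c,p):
    q=Rm(c).T@(np.array(p)-c['eye']); return np.array([c['fx']*q[0]/q[2]+c['cx'],c['fy']*q[1]/q[2]+c['cy']])
E
python3 - <<'E'
from h import *
c=camera('top');f=c['frame']
im=cv2.resize(f[200:300,220:380],None,fx=5,fy=5,interpolation=cv2.INTER_CUBIC)
cv2.imwrite('pics/topz.png',im[:,:,::-1])
c=camera('scene');f=c['frame']
im=cv2.resize(f[220:310,230:370],None,fx=5,fy=5,interpolation=cv2.INTER_CUBIC)
cv2.imwrite('pics/scz.png',im[:,:,::-1])
E
```

```text
(no output)
```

View pics/topz.png

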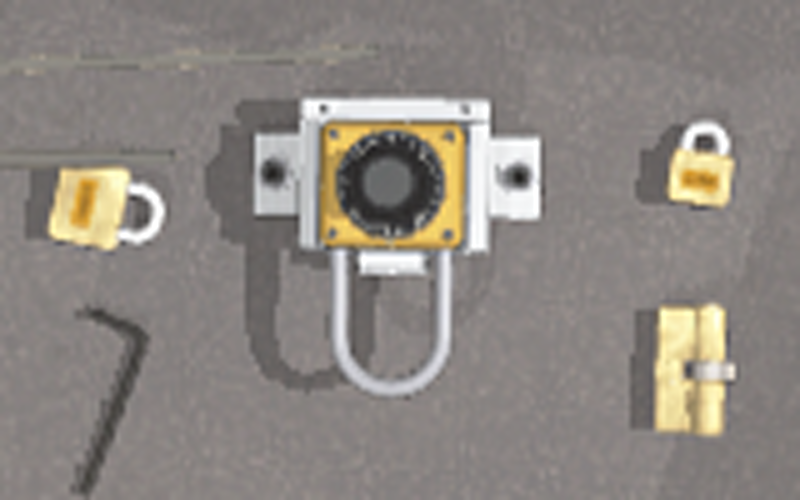

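View pics/scz.png

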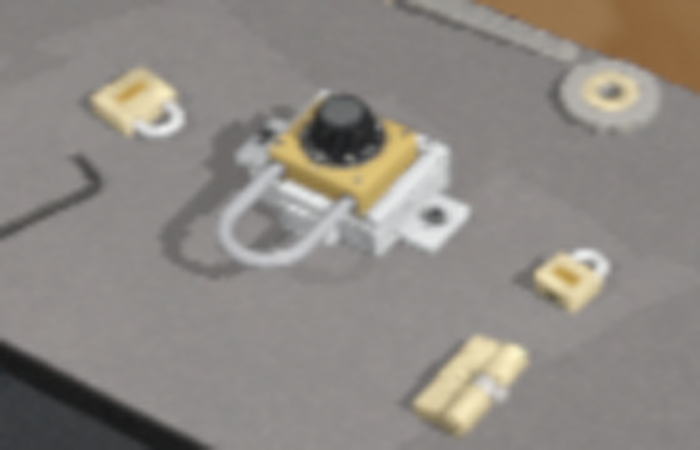

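View pics/wrist0.png

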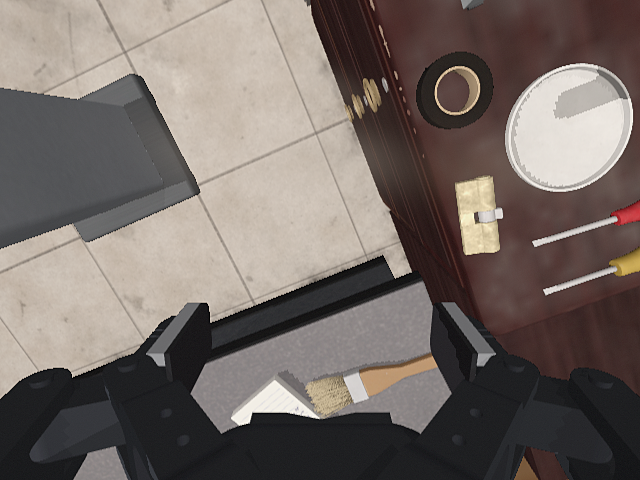

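```bash
python3 - <<'E'
from h import *
c=camera('top');f=c['frame']
hsv=cv2.cvtColor(f,cv2.COLOR_RGB2HSV)
# brass body + black dial blob
m=((hsv[...,0]>12)&(hsv[...,0]<35)&(hsv[...,1]>110)).astype(np.uint8)
roi=np.zeros_like(m);roi[220:252,280:318]=1
ys,xs=np.nonzero(m*roi);print('brass',xs.min(),xs.max(),ys.min(),ys.max())
r=cv2.minAreaRect(np.c_[xs,ys].astype(np.float32));print(r)
x0,x1,y0,y1=xs.min()-.5,xs.max()+.5,ys.min()-.5,ys.max()+.5
for u,v in[(x0,y0),(x1,y1),((x0+x1)/2,(y0+y1)/2)]:print(ray(c,u,v,.046))
d=((f.max(2)<75)).astype(np.uint8);d[:222]=0;d[252:]=0;d[:,:284]=0;d[:,312:]=0
n,l,s,ce=cv2.connectedComponentsWithStats(d)
for i in range(1,n):
  if s[i][4]>50: print(s[i],ce[i],ray(c,*ce[i],.05))
# grey knob top
print(f[236,288:308].tolist())
print('knobtop',ray(c,297.3,236,.067))
print('bow', ray(c,220+392/5-.5,200+390/5-.5,.033))
s=camera('scene')
for z in (0.05,.1,.2,.3,.4,.5): # tip of rod in top at (292,210)
  p=ray(c,293,209.5,z);print(z,p,proj(s,p), proj(s,ray(c,105,220,z)))
im=cv2.resize(s['frame'][150:260,120:360],None,fx=3.3,fy=3.3,interpolation=cv2.INTER_CUBIC)
cv2.imwrite('pics/lamp.png',im[:,:,::-1])
E
```

```text
brass 284 312 225 249
((298.0, 237.0), (24.0, 28.0), 90.0)
[0.56379697 0.09340936 0.046     ]
[0.50412444 0.02502167 0.046     ]
[0.53392378 0.0591732  0.046     ]
[288 227  20  20 183] [297.7704918  236.50273224] [0.53492524 0.05943907 0.05      ]
[[83, 84, 85], [77, 77, 75], [52, 51, 50], [45, 44, 44], [67, 68, 69], [107, 108, 109], [102, 104, 105], [102, 105, 105], [105, 106, 107], [104, 104, 106], [105, 105, 106], [105, 106, 106], [106, 107, 107], [107, 108, 107], [79, 79, 80], [58, 57, 59], [43, 41, 40], [53, 52, 52], [52, 51, 52], [67, 68, 69]]
knobtop [0.53533722 0.05937092 0.067     ]
bow [0.4377502  0.06074603 0.033     ]
0.05 [0.59883775 0.07041638 0.05      ] [306.82485403 233.20923707] [189.65146051 188.74034854]
0.1 [0.59376285 0.06653025 0.1       ] [306.601723   221.65645025] [191.40553854 179.07604034]
0.2 [0.58361304 0.05875797 0.2       ] [306.11738821 196.57963112] [195.2356949  157.97332386]
0.3 [0.57346324 0.0509857  0.3       ] [305.57463636 168.47822162] [199.56514398 134.11969282]
0.4 [0.56331343 0.04321343 0.4       ] [304.96222037 136.76989637] [204.49832339 106.93973547]
0.5 [0.55316363 0.03544116 0.5       ] [304.26580801 100.71259144] [210.17098087  75.68553294]
```

View pics/lamp.png

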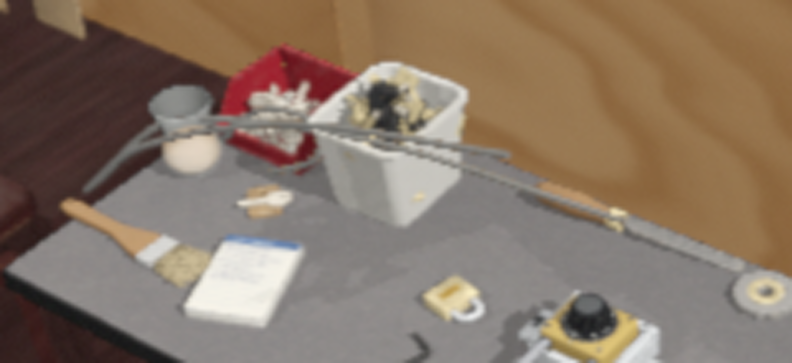

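Emit:
drive_tool --deltas '[[[0.02,-0.045,0.015],0.04],[[0.02,-0.045,0.015],0.04],[[0.02,-0.045,0.015],0.04],[[0.02,-0.045,0.015],0.04],[[0.02,-0.045,0.01],0.04],[[0.02,-0.045,0.01],0.04],[[0.02,-0.045,0.01],0.04],[[0.02,-0.045,0],0.04],[[0.02,-0.045,0],0.04],[[0.02,-0.045,0],0.04]]' --gripper 1.0

```text
time_s: 1.35
eef_pos: [0.4187, 0.0802, 0.3212]
eef_rot: [0.004, -0.014, 1.0, -0.002]
wrist_force: [0.8, 1.1, 0.3]
opening: 1.001
```

```bash
python3 - <<'E'
from h import *
o=get_obs();print(o['time_s'],o['q'],o['eef_pos'],o['eef_rot'])
snap('wrist','w1.png')
E
```

```text
1.35 [-0.08882359 -0.24131854  1.83813447 -0.00246667  1.53686107 -1.68817009] [0.41866729 0.08019131 0.32115691] [ 0.00380992 -0.01431144  0.99988899 -0.00163356]
```

View pics/w1.png

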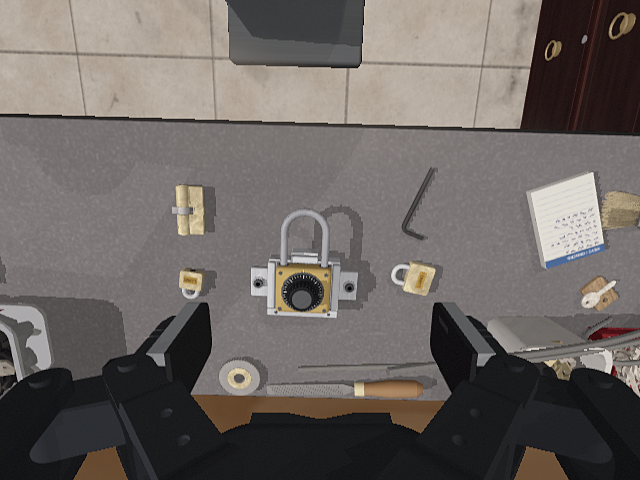

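```bash
python3 - <<'E'
from h import *
w=camera('wrist');t=camera('top');s=camera('scene')
def tri(obs):
    A=[];b=[]
    for c,u,v in obs:
        d=Rm(c)@np.array([(u-c['cx'])/c['fx'],(v-c['cy'])/c['fy'],1]);d/=np.linalg.norm(d);P=np.eye(3)-np.outer(d,d);A.append(P);b.append(P@c['eye'])
    x=np.linalg.lstsq(np.vstack(A),np.hstack(b),rcond=None)[0]
    return x,[proj(c,x)-(u,v) for c,u,v in obs]
print('rodtip',tri([(w,298,367),(t,294.5,209.5)]))
print('rod wrist at (500,362)-> ray', [ray(w,500,360,z) for z in (.05,.1,.13,.2)])
p=tri([(w,298,367),(t,294.5,209.5)])[0];print(proj(s,p))
# knob in wrist: top face grey
print('knob wrist z.067',ray(w,302,299,.067),'joint',tri([(w,302,299),(t,297.3,236)]))
im=cv2.resize(w['frame'][190:330,230:380],None,fx=4,fy=4,interpolation=cv2.INTER_CUBIC)
cv2.imwrite('pics/w1z.png',im[:,:,::-1])
im=cv2.resize(s['frame'][150:260,120:360],None,fx=3.3,fy=3.3,interpolation=cv2.INTER_CUBIC)
for q in [p]: cv2.circle(im,tuple(((proj(s,q)-[120,150])*3.3).astype(int)),6,(255,0,0),1)
cv2.imwrite('pics/lamp2.png',im[:,:,::-1])
E
```

```text
rodtip (array([0.59034282, 0.05674168, 0.12273138]), [array([4.36059466, 1.22285955]), array([2.12886419, 0.47403476])])
rod wrist at (500,362)-> ray [array([0.62195029, 0.30496555, 0.05      ]), array([0.58892598, 0.27678423, 0.1       ]), array([0.5691114 , 0.25987544, 0.13      ]), array([0.52287738, 0.2204216 , 0.2       ])]
[308.64151888 217.37233564]
knob wrist z.067 [0.53638923 0.05264988 0.067     ] joint (array([0.53419368, 0.05593315, 0.07363863]), [array([2.56565793, 0.82081774]), array([1.29148245, 0.35375827])])
```

View pics/w1z.png

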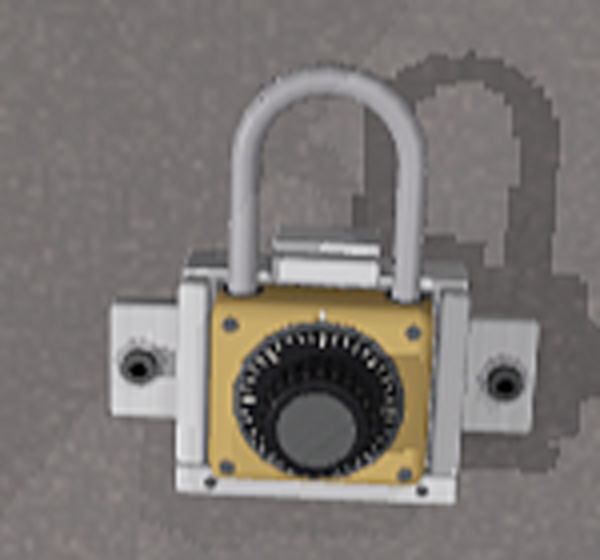

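View pics/lamp2.png

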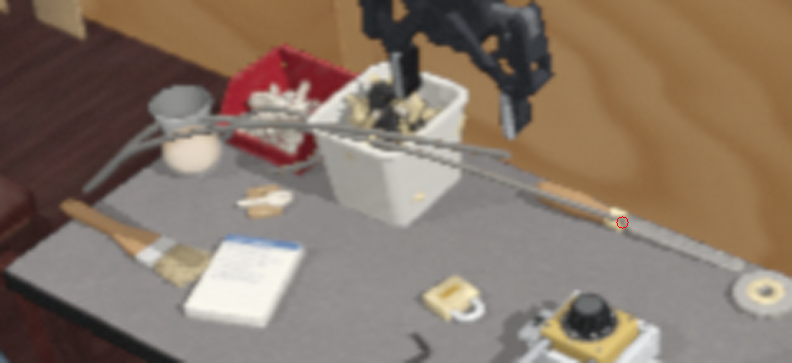

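```bash
python3 - <<'E'
from h import *
w=camera('wrist');t=camera('top');s=camera('scene')
a=cv2.resize(t['frame'][195:250,215:315],None,fx=7,fy=7,interpolation=cv2.INTER_NEAREST)
b=cv2.resize(w['frame'][350:390,280:430],None,fx=5,fy=5,interpolation=cv2.INTER_NEAREST)
cv2.imwrite('pics/a.png',a[:,:,::-1]);cv2.imwrite('pics/b.png',b[:,:,::-1])
c=cv2.resize(s['frame'][180:240,230:350],None,fx=6,fy=6,interpolation=cv2.INTER_NEAREST)
cv2.imwrite('pics/c.png',c[:,:,::-1])
E
```

```text
(no output)
```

View pics/a.png

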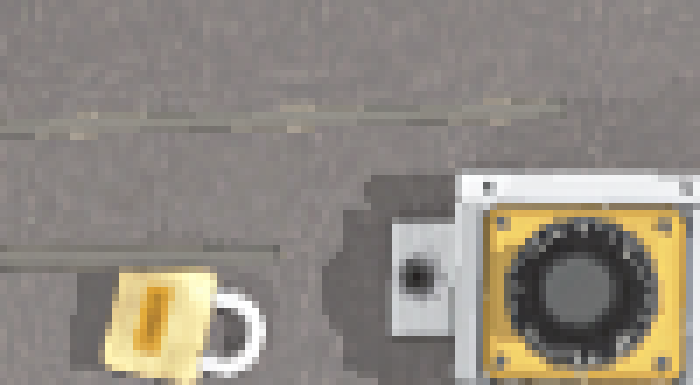

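View pics/b.png

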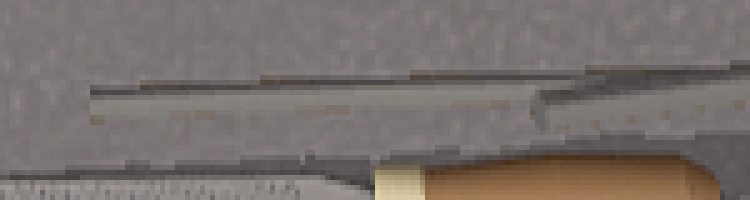

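View pics/c.png

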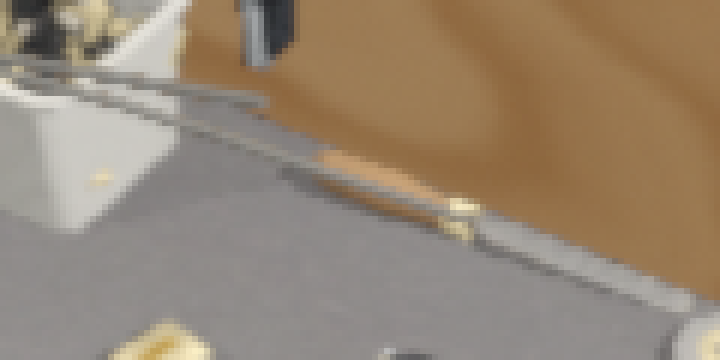

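```bash
cat >> h.py <<'E'
def tri(obs):
    A=[];b=[]
    for c,u,v in obs:
        d=Rm(c)@np.array([(u-c['cx'])/c['fx'],(v-c['cy'])/c['fy'],1]);d/=np.linalg.norm(d);P=np.eye(3)-np.outer(d,d);A.append(P);b.append(P@c['eye'])
    x=np.linalg.lstsq(np.vstack(A),np.hstack(b),rcond=None)[0]
    return x,[(proj(c,x)-(u,v)).round(1) for c,u,v in obs]
E
python3 - <<'E'
from h import *
w=camera('wrist');t=camera('top');s=camera('scene')
print(tri([(w,298,370),(t,295.5,210),(s,307.5,215.5)]))
print('rod2 tip',tri([(w,387,371),(t,254.5,230.8),(s,274.5,197)]))
print('rod2 tip',tri([(t,254.5,230.8),(s,274.5,197)]))
print(ray(w,302,299,.067))
E
```

```text
(array([0.58973328, 0.06138785, 0.1248348 ]), [array([-2.3,  2.8]), array([-1. ,  0.2]), array([-0.4,  0.9])])
rod2 tip (array([0.54173924, 0.13998985, 0.19028212]), [array([-3.6,  3.3]), array([-0.3, -0.3]), array([-1.4,  0.7])])
rod2 tip (array([0.54189512, 0.13733474, 0.19373761]), [array([ 0.7, -0.5]), array([-0.7, -0. ])])
[0.53165746 0.06428186 0.067     ]
```

```bash
python3 - <<'E'
from h import *
o=get_obs();print(o['time_s'],o['q'].round(3),o['eef_pos'],o['eef_rot'])
c=snap('wrist','w2.png');f=c['frame']
print(c['eye'])
g=f.astype(int);m=((abs(g-106).max(2)<14)).astype(np.uint8);m[:250]=0;m[330:]=0;m[:,:260]=0;m[:,360:]=0
n,l,s,ce=cv2.connectedComponentsWithStats(m)
i=1+s[1:,4].argmax();print(s[i],ce[i],ray(c,*ce[i],.067))
E
```

```text
1.85 [-0.081 -0.24   1.838 -0.003  1.537 -1.681] [0.4177541  0.08345795 0.32054531] [ 0.00291946 -0.01479179  0.99988511 -0.00156692]
[0.34627741 0.0814388  0.46226709]
[260 298  67  32 525] [287.81904762 320.25714286] [0.55981773 0.04817999 0.067     ]
```

View pics/w2.png

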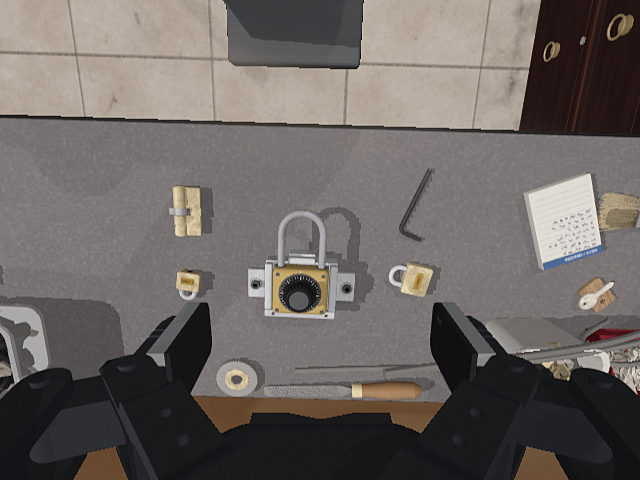

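```bash
python3 - <<'E'
from h import *
t=camera('top');w=camera('wrist')
a=ray(t,220+272/5-.5,200+172/5-.5,.012);b=ray(t,220+517/5-.5,200+177/5-.5,.012);print(a,b,np.arctan2(-(b-a)[0]*-1,-(b-a)[1]*-1))
a=ray(w,257.5,285,.012);b=ray(w,347,288,.012);print(a,b)
print(ray(w,299,300.5,.067))
print(get_obs()['eef_pos'],get_obs()['time_s'])
E
```

```text
[0.54339346 0.12026383 0.012     ] [0.54011211 0.00075769 0.012     ] -3.1141419443595613
[0.53961194 0.0032066  0.012     ] [0.54022378 0.12048703 0.012     ]
[0.53398862 0.06066449 0.067     ]
[0.41794598 0.08294843 0.32053631] 2.0
```

Emit:
drive_tool --deltas '[[[0.015,-0.004,0],0.1],[[0.02,-0.004,0],0.1],[[0.02,-0.003,0],0.1],[[0.02,-0.003,0],0.1],[[0.02,-0.003,0],0.1],[[0.02,-0.003,-0.03],0.1],[[0,-0.003,-0.04],0.1],[[0,0,-0.04],0.0],[[0,0,-0.03],0.0],[[0,0,0],0]]'

```text
time_s: 3.0
eef_pos: [0.5376, 0.0637, 0.178]
eef_rot: [0.006, -0.374, 0.927, -0.001]
wrist_force: [-1.0, -0.4, 0.6]
opening: 1.002
```

```bash
python3 - <<'E'
from h import *
o=get_obs();print(o['time_s'],o['q'].round(3),o['eef_pos'],o['eef_rot'],o['q'][0]-o['q'][5])
c=snap('wrist','w3.png')
print(proj(c,[.534,.060,.067]))
E
```

```text
3.0 [-0.104  0.152  1.753  0.004  1.224 -2.443] [0.5376496  0.06369339 0.17801707] [ 0.00642862 -0.37428533  0.92729055 -0.00118507] 2.3394611933747615
[320.92496913 230.47719314]
```

View pics/w3.png

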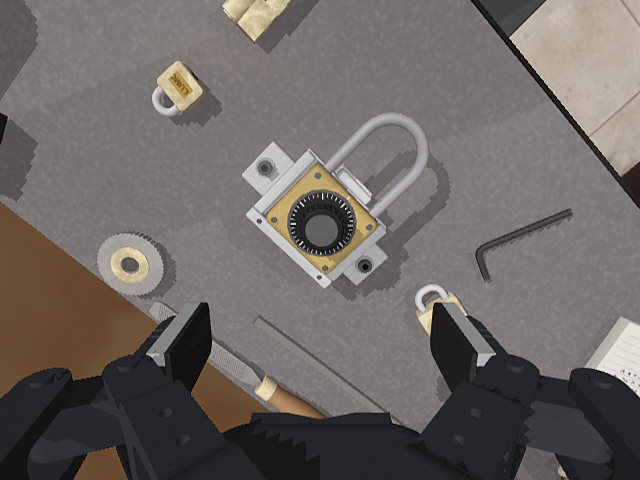

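Emit:
drive_tool --deltas '[[[-0.002,-0.002,0],-0.12],[[-0.002,-0.002,0],-0.13],[[0,0,-0.02],0],[[0,0,-0.03],0],[[0,0,-0.03],0],[[0,0,-0.01],0],[[0,0,0],0]]'

```text
time_s: 3.75
eef_pos: [0.5467, 0.0603, 0.1067]
eef_rot: [0.02, -0.252, 0.968, -0.008]
wrist_force: [-0.6, -0.3, 0.2]
opening: 1.001
```

```bash
python3 - <<'E'
from h import *
o=get_obs();print(o['time_s'],o['eef_pos'],o['wrist_force'],o['q'][0]-o['q'][5])
c=snap('wrist','w4.png')
print(proj(c,[.534,.060,.067]))
E
```

```text
3.75 [0.54667979 0.06028347 0.10667948] [-0.59213525 -0.28258312  0.19312229] 2.0799387580642277
[333.7841001 253.39782  ]
```

View pics/w4.png

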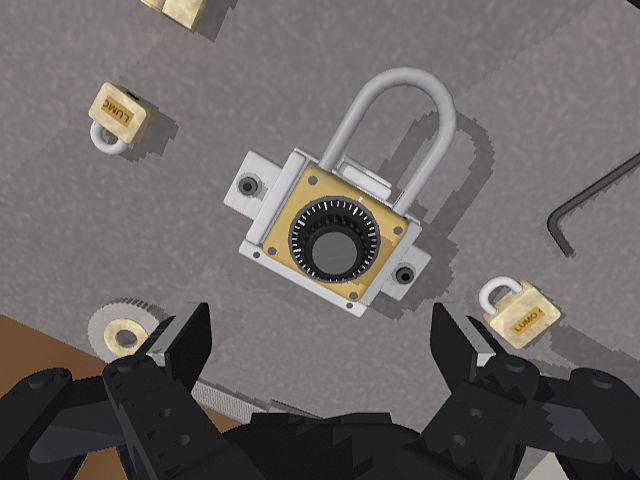

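Emit:
drive_tool --deltas '[[[-0.009,0,0],0],[[-0.004,0,0],0],[[0,0,0],0]]'

```text
time_s: 4.1
eef_pos: [0.5361, 0.0601, 0.1123]
eef_rot: [0.024, -0.252, 0.967, -0.009]
wrist_force: [-0.9, -0.9, 0.4]
opening: 0.998
```

```bash
python3 - <<'E'
from h import *
o=get_obs();print(o['time_s'],o['eef_pos'],o['eef_rot'],o['q'][0]-o['q'][5])
E
```

```text
4.1 [0.53605169 0.06012785 0.11232006] [ 0.02428109 -0.25205385  0.96736311 -0.00937586] 2.0804232145216925
```

Emit:
drive_tool --deltas '[[[-0.001,0,-0.012],0],[[-0.002,0,-0.012],0],[[-0.002,0,-0.012],0],[[-0.002,0,-0.01],0],[[-0.001,0,-0.006],0],[[0,0,-0.002],0],[[0,0,0],0]]'

```text
time_s: 4.8
eef_pos: [0.5263, 0.0601, 0.0531]
eef_rot: [0.024, -0.252, 0.967, -0.009]
wrist_force: [-0.8, -0.2, 0.8]
opening: 1.0
```

```bash
python3 - <<'E'
from h import *
o=get_obs();print(o['time_s'],o['eef_pos'],o['eef_rot'],o['wrist_force'])
c=snap('wrist','w5.png')
print(proj(c,[.534,.060,.067]))
E
```

```text
4.8 [0.52628887 0.06014781 0.05312604] [ 0.02372106 -0.25191981  0.96741433 -0.00912334] [-0.78083111 -0.24892991  0.7623961 ]
[309.09847442 342.79102655]
```

View pics/w5.png

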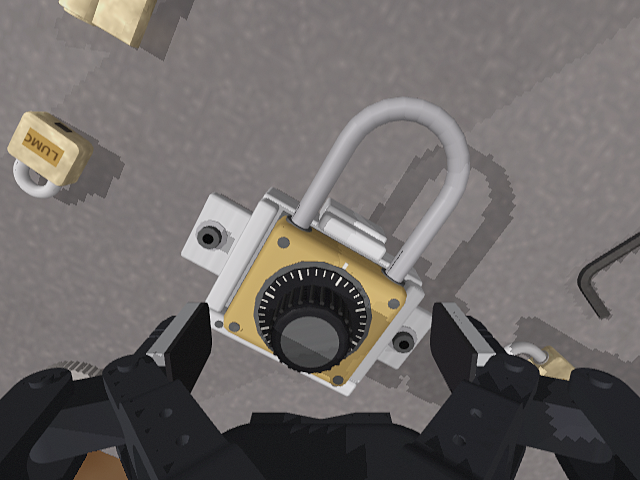

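Emit:
drive_tool --deltas '[[[0.004,0,-0.002],0],[[0.003,0,-0.002],0],[[0,0,0],0]]'

```text
time_s: 5.15
eef_pos: [0.5354, 0.06, 0.0503]
eef_rot: [0.025, -0.252, 0.967, -0.01]
wrist_force: [-0.2, 0.3, 0.4]
opening: 1.001
```

Emit:
drive_tool --deltas '[[[0,0,0],0],[[0,0,0],0],[[0,0,0],0],[[0,0,0],0],[[0,0,0],0],[[0,0,0],0]]' --gripper 0

```text
time_s: 5.75
eef_pos: [0.5361, 0.0603, 0.0514]
eef_rot: [0.026, -0.252, 0.967, -0.01]
wrist_force: [0.2, -0.1, -0.7]
opening: 0.358
```

```bash
python3 - <<'E'
from h import *
o=get_obs();print(o['time_s'],o['eef_pos'],o['eef_rot'],o['wrist_force'],o['torque'],o['opening'],o['q'][0]-o['q'][5])
c=snap('wrist','w6.png')
print(proj(c,[.534,.060,.067]))
E
```

```text
5.75 [0.53610644 0.06030205 0.05142181] [ 0.02591224 -0.25184138  0.96737339 -0.00965348] [ 0.20228511 -0.09173376 -0.68632203] [ 0.0320535  -0.00277206 -0.04960781] 0.3584638425631123 2.0804226957478877
[320.86235975 326.03853917]
```

View pics/w6.png

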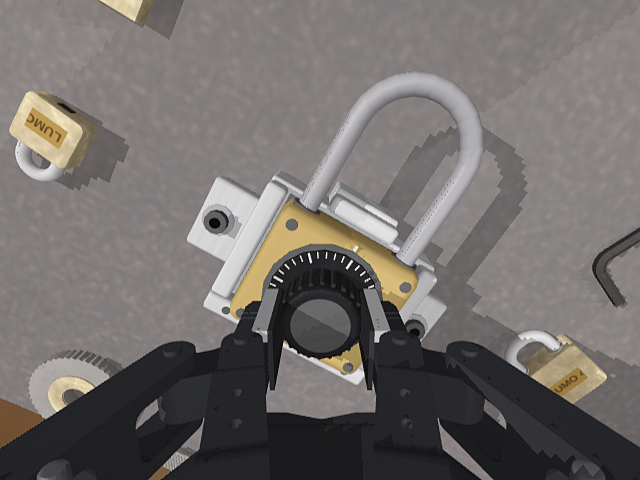

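Emit:
drive_tool --deltas '[[[0,0,0],-0.07],[[0,0,0],-0.07],[[0,0,0],-0.07],[[0,0,0],-0.07],[[0,0,0],-0.07],[[0,0,0],-0.07],[[0,0,0],0]]'

```text
time_s: 6.5
eef_pos: [0.5355, 0.0604, 0.0514]
eef_rot: [0.023, -0.038, 0.999, -0.015]
wrist_force: [1.3, 1.0, -0.3]
opening: 0.358
```

```bash
cat > st.py <<'E'
from h import *
import sys
o=get_obs();print(o['time_s'],o['eef_pos'].round(4),o['eef_rot'].round(3),o['wrist_force'].round(1),o['torque'].round(2),o['opening'].round(3),'yaw',o['q'][0]-o['q'][5])
if len(sys.argv)>1: snap('wrist',sys.argv[1])
E
python3 st.py w7.png
```

```text
Traceback (most recent call last):
  File "st.py", line 3, in <module>
    o=get_obs();print(o['time_s'],o['eef_pos'].round(4),o['eef_rot'].round(3),o['wrist_force'].round(1),o['torque'].round(2),o['opening'].round(3),'yaw',o['q'][0]-o['q'][5])
                                                                                                                             ^^^^^^^^^^^^^^^^^^
AttributeError: 'float' object has no attribute 'round'
```

```bash
sed -i "s/o\['opening'\].round(3)/round(o['opening'],3)/" st.py; python3 st.py w7.png
```

```text
6.5 [0.5355 0.0604 0.0514] [ 0.023 -0.038  0.999 -0.015] [ 1.3  1.  -0.3] [ 0.33 -0.1  -0.05] 0.358 yaw 1.6289527518648326
```

View pics/w7.png

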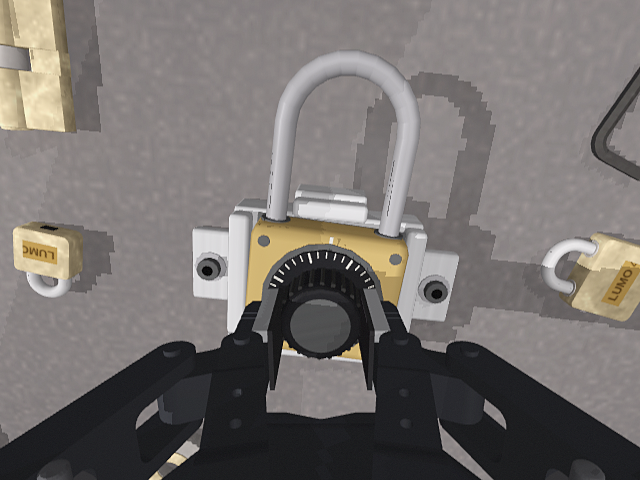

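Emit:
drive_tool --deltas '[[[0,0,0],-0.07],[[0,0,0],-0.07],[[0,0,0],-0.07],[[0,0,0],-0.07],[[0,0,0],-0.07],[[0,0,0],0]]'

```text
time_s: 7.15
eef_pos: [0.5352, 0.06, 0.0513]
eef_rot: [0.019, 0.136, 0.99, -0.019]
wrist_force: [-0.1, 0.8, 0.3]
opening: 0.357
```

```bash
python3 st.py w8.png
```

```text
7.15 [0.5352 0.06   0.0513] [ 0.019  0.136  0.99  -0.019] [-0.1  0.8  0.3] [ 0.17 -0.13 -0.02] 0.357 yaw 1.269340159078654
```

View pics/w8.png

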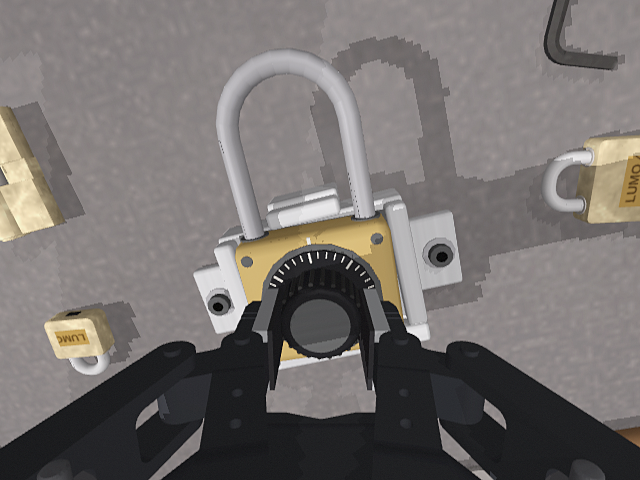

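Emit:
drive_tool --deltas '[[[0,0,0],0],[[0,0,0],0],[[0,0,0],0.12],[[0,0,0],0.14],[[0,0,0],0.14],[[0,0,0],0.14],[[0,0,0],0.14],[[0,0,0],0.14],[[0,0,0],0]]' --gripper 0.6

```text
time_s: 8.1
eef_pos: [0.5344, 0.0597, 0.0509]
eef_rot: [0.025, -0.293, 0.956, -0.01]
wrist_force: [0.5, 1.1, 0.1]
opening: 0.605
```

```bash
python3 st.py w9.png
```

```text
8.1 [0.5344 0.0597 0.0509] [ 0.025 -0.293  0.956 -0.01 ] [0.5 1.1 0.1] [ 0.06  0.06 -0.02] 0.605 yaw 2.1671300018069837
```

View pics/w9.png

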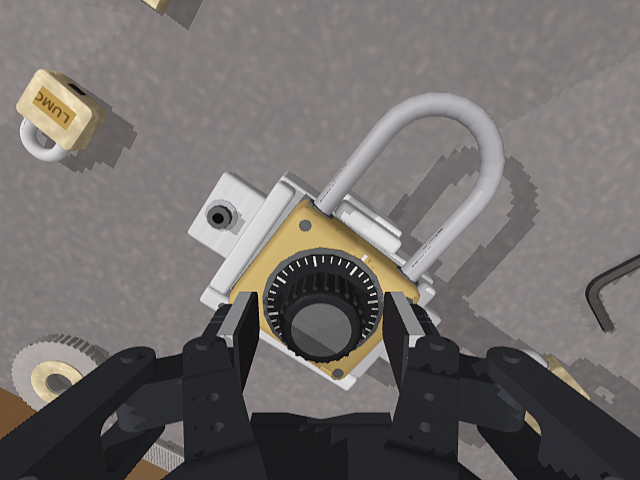

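Emit:
drive_tool --deltas '[[[0,0,0],0],[[0,0,0],0],[[0,0,0],0],[[0,0,0],0],[[0,0,0],-0.07],[[0,0,0],-0.07],[[0,0,0],-0.07],[[0,0,0],-0.07],[[0,0,0],-0.07],[[0,0,0],-0.07]]' --gripper 0

```text
time_s: 9.15
eef_pos: [0.5338, 0.06, 0.0514]
eef_rot: [0.021, -0.072, 0.997, -0.015]
wrist_force: [-0.5, -0.9, 1.1]
opening: 0.359
```

```bash
python3 st.py w10.png
```

```text
9.15 [0.5338 0.06   0.0514] [ 0.021 -0.072  0.997 -0.015] [-0.5 -0.9  1.1] [0.05 0.19 0.05] 0.359 yaw 1.6988456649822177
```

View pics/w10.png

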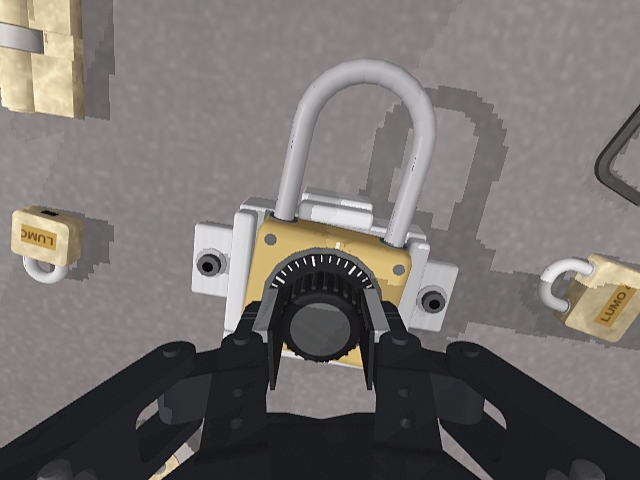

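Not sprung yet; continuing.

Emit:
drive_tool --deltas '[[[0,0,0],-0.07],[[0,0,0],-0.07],[[0,0,0],-0.07],[[0,0,0],-0.07],[[0,0,0],-0.07],[[0,0,0],-0.07],[[0,0,0],0]]'

```text
time_s: 9.9
eef_pos: [0.5337, 0.0603, 0.0514]
eef_rot: [0.018, 0.144, 0.989, -0.019]
wrist_force: [-1.2, -0.4, 1.5]
opening: 0.357
```

```bash
python3 st.py w11.png
```

```text
9.9 [0.5337 0.0603 0.0514] [ 0.018  0.144  0.989 -0.019] [-1.2 -0.4  1.5] [-0.07  0.09 -0.03] 0.357 yaw 1.252912000099898
```

View pics/w11.png

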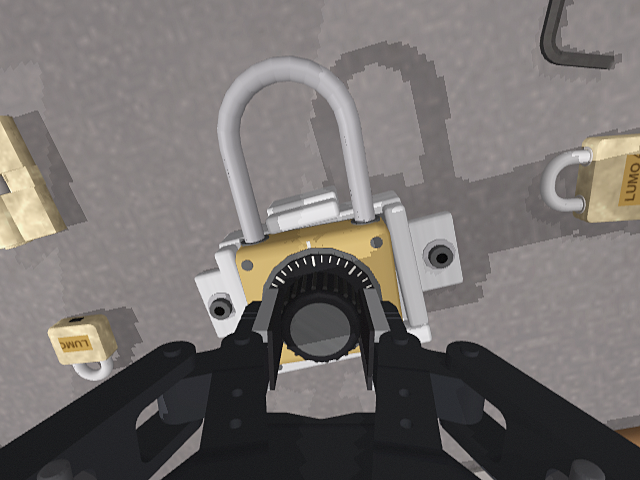

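Emit:
drive_tool --deltas '[[[0,0,0],0],[[0,0,0],0],[[0,0,0],0.12],[[0,0,0],0.14],[[0,0,0],0.14],[[0,0,0],0.14],[[0,0,0],0.14],[[0,0,0],0.14],[[0,0,0],0.08],[[0,0,0],0]]' --gripper 0.6

```text
time_s: 10.95
eef_pos: [0.534, 0.0606, 0.051]
eef_rot: [0.025, -0.324, 0.946, -0.009]
wrist_force: [0.6, 0.5, 1.2]
opening: 0.599
```

Emit:
drive_tool --deltas '[[[0,0,0],0],[[0,0,0],0],[[0,0,0],0],[[0,0,0],0],[[0,0,0],-0.07],[[0,0,0],-0.07],[[0,0,0],-0.07],[[0,0,0],-0.07],[[0,0,0],0]]' --gripper 0

```text
time_s: 11.85
eef_pos: [0.5344, 0.0601, 0.0515]
eef_rot: [0.024, -0.18, 0.983, -0.013]
wrist_force: [-0.6, -1.0, 1.4]
opening: 0.358
```

```bash
python3 st.py w12.png
```

```text
11.85 [0.5344 0.0601 0.0515] [ 0.024 -0.18   0.983 -0.013] [-0.6 -1.   1.4] [-0.14  0.06 -0.07] 0.358 yaw 1.9244555537113643
```

View pics/w12.png

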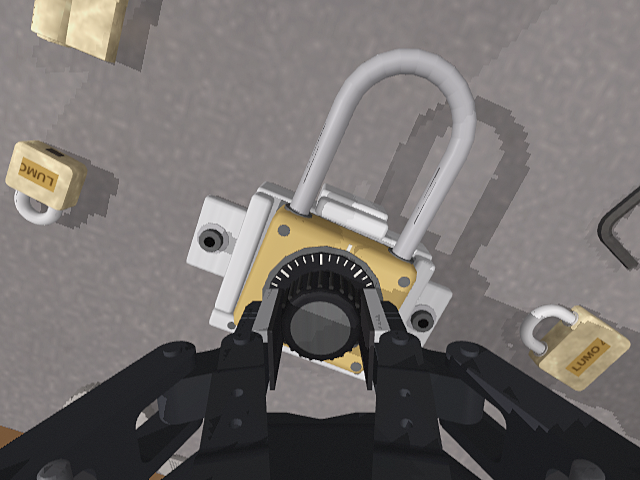

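Emit:
drive_tool --deltas '[[[0,0,0],-0.07],[[0,0,0],-0.07],[[0,0,0],-0.07],[[0,0,0],-0.07],[[0,0,0],0]]'

```text
time_s: 12.4
eef_pos: [0.5342, 0.0601, 0.0515]
eef_rot: [0.021, -0.042, 0.999, -0.016]
wrist_force: [-0.6, -1.5, 1.4]
opening: 0.355
```

```bash
python3 st.py w13.png
```

```text
12.4 [0.5342 0.0601 0.0515] [ 0.021 -0.042  0.999 -0.016] [-0.6 -1.5  1.4] [-0.11  0.11  0.33] 0.355 yaw 1.6356060081095474
```

View pics/w13.png

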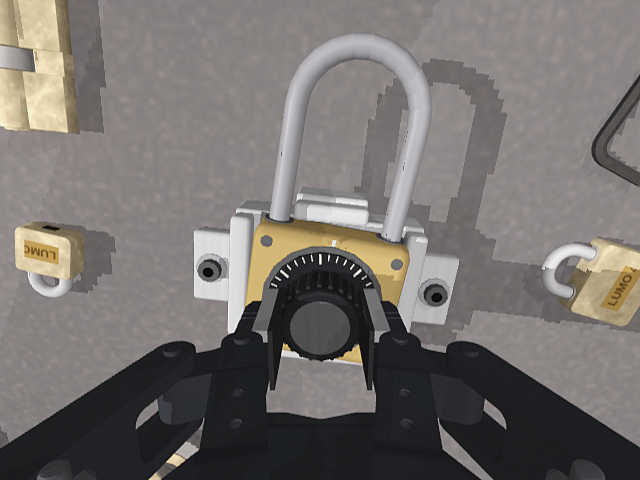

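```bash
python3 - <<'E'
from h import *
c=camera('wrist');t=camera('top')
cv2.imwrite('pics/t13.png',cv2.resize(t['frame'][200:300,220:380],None,fx=5,fy=5,interpolation=cv2.INTER_CUBIC)[:,:,::-1])
for z in(.033,.0375):print(ray(c,357,33.5,z),ray(c,357,64,z))
E
```

```text
[0.42663866 0.06385268 0.033     ] [0.43699654 0.06506662 0.033     ]
[0.42752229 0.0636874  0.0375    ] [0.43758435 0.06486666 0.0375    ]
```

Emit:
drive_tool --deltas '[[[0,0,0],-0.05],[[0,0,0],0]]'

```text
time_s: 12.75
eef_pos: [0.5342, 0.0602, 0.0515]
eef_rot: [0.021, -0.019, 0.999, -0.017]
wrist_force: [-0.8, -1.8, 1.4]
opening: 0.36
```

```bash
python3 st.py w14.png
```

```text
12.75 [0.5342 0.0602 0.0515] [ 0.021 -0.019  0.999 -0.017] [-0.8 -1.8  1.4] [-0.07  0.09  0.54] 0.36 yaw 1.5888201114203748
```

View pics/w14.png

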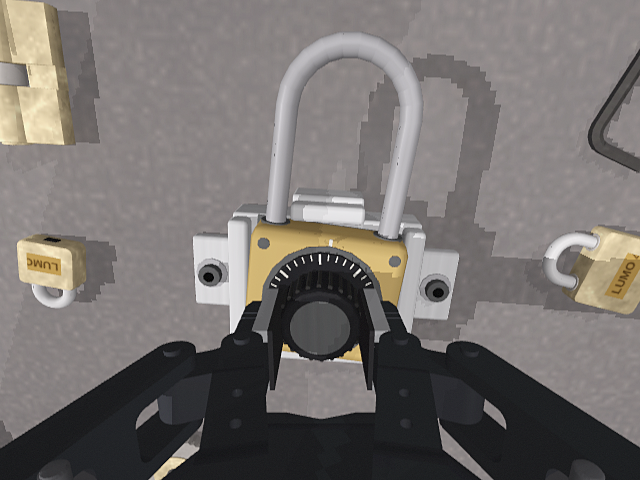

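Emit:
drive_tool --deltas '[[[0,0,0],0],[[0,0,0],0],[[0,0,0.015],0],[[0,0,0.015],0],[[0,0,0.015],0],[[-0.015,0,0.005],-0.02],[[-0.015,0,0],0],[[-0.015,0,0],0],[[-0.015,0,0],0],[[0,0,0],0]]' --gripper 0.6

```text
time_s: 13.8
eef_pos: [0.4718, 0.0614, 0.1023]
eef_rot: [0.021, -0.011, 1.0, -0.015]
wrist_force: [0.7, -0.2, 0.3]
opening: 0.605
```

Emit:
drive_tool --deltas '[[[0,0,0],0],[[0,0,0],0],[[0,0,0],0]]' --gripper 1.0

```text
time_s: 14.1
eef_pos: [0.4737, 0.0613, 0.1028]
eef_rot: [0.022, -0.011, 1.0, -0.015]
wrist_force: [-0.5, 0.6, -0.2]
opening: 0.996
```

```bash
python3 st.py w15.png; python3 - <<'E'
from h import *
c=camera('wrist')
print(proj(c,[.4736-.047,.06,.033]),proj(c,[.4736,.06+.0295,.033]),proj(c,[.4736,.06-.0295,.033]))
E
```

```text
14.1 [0.4737 0.0613 0.1028] [ 0.022 -0.011  1.    -0.015] [-0.5  0.6 -0.2] [-0.02 -0.01  0.02] 0.996 yaw 1.5781847904013993
[324.09529607 173.84206889] [371.49619402 254.32653315] [273.03098974 251.31011087]
```

View pics/w15.png

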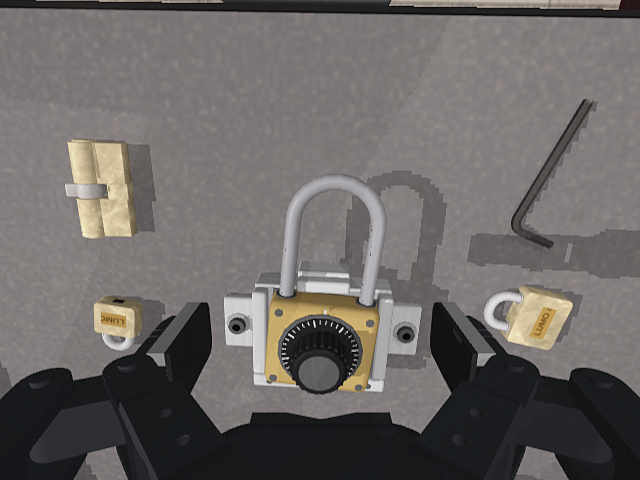

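```bash
python3 - <<'E'
from h import *
c=camera('wrist')
print(proj(c,[.534,.06,.067]), 'seen 321,373', ray(c,321,373,.067),ray(c,335,174,.033),ray(c,332,251,.033))
print(ray(c,237,326,.012),ray(c,405,334,.012))
E
```

```text
[318.09819881 374.53917939] seen 321,373 [0.53289033 0.06161188 0.067     ] [0.4263296  0.06609946 0.033     ] [0.47203862 0.06587916 0.033     ]
[5.38483883e-01 4.32000998e-04 1.20000000e-02] [0.54021879 0.11960793 0.012     ]
```

Emit:
drive_tool --deltas '[[[0,0.002,-0.012],0],[[0,0,-0.012],0],[[0,0,-0.012],0],[[0,0,-0.012],0],[[0,0,-0.012],0],[[0,0,-0.008],0],[[0,0,0],0]]'

```text
time_s: 14.95
eef_pos: [0.4714, 0.0637, 0.0264]
eef_rot: [0.019, -0.011, 1.0, -0.014]
wrist_force: [0.3, 0.5, -0.7]
opening: 1.0
```

```bash
python3 st.py w16.png
```

```text
14.95 [0.4714 0.0637 0.0264] [ 0.019 -0.011  1.    -0.014] [ 0.3  0.5 -0.7] [0.06 0.09 0.05] 1.0 yaw 1.571584285050045
```

View pics/w16.png

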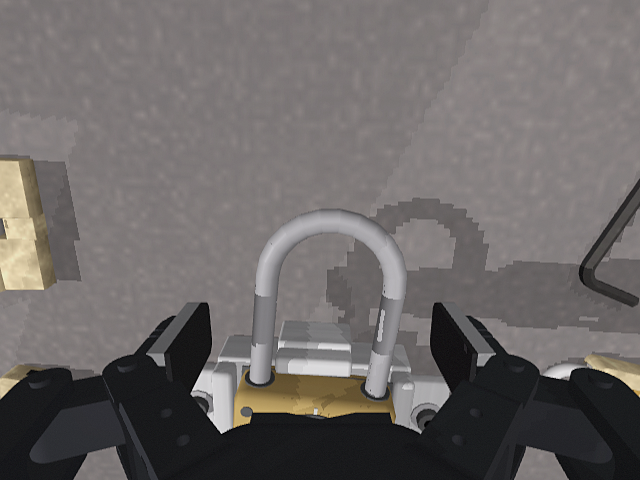

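Emit:
drive_tool --deltas '[[[0.001,0.002,-0.006],0],[[0.001,0,-0.005],0],[[0,0,0],0]]'

```text
time_s: 15.3
eef_pos: [0.475, 0.0657, 0.016]
eef_rot: [0.021, -0.011, 1.0, -0.014]
wrist_force: [-0.1, -0.4, -0.2]
opening: 0.999
```

Emit:
drive_tool --deltas '[[[0,0,0],0],[[0,0,0],0],[[0,0,0],0],[[0,0,0],0],[[0,0,0],0]]' --gripper 0

```text
time_s: 15.8
eef_pos: [0.4759, 0.0651, 0.0178]
eef_rot: [0.022, -0.011, 1.0, -0.015]
wrist_force: [0.3, 0.5, -1.8]
opening: 0.673
```

```bash
python3 st.py w17.png
```

```text
15.8 [0.4759 0.0651 0.0178] [ 0.022 -0.011  1.    -0.015] [ 0.3  0.5 -1.8] [-0.04  0.09  0.03] 0.673 yaw 1.5697465116821523
```

View pics/w17.png

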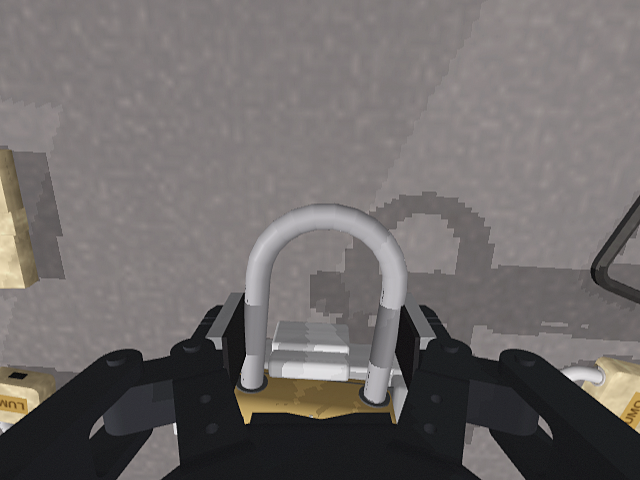

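Emit:
drive_tool --deltas '[[[-0.004,0,0],0],[[-0.004,0,0],0],[[-0.004,0,0],0],[[0,0,0],0]]'

```text
time_s: 16.25
eef_pos: [0.4646, 0.0657, 0.018]
eef_rot: [0.024, -0.011, 1.0, -0.015]
wrist_force: [0.4, 1.2, -1.6]
opening: 0.674
```

```bash
python3 st.py w18.png
```

```text
16.25 [0.4646 0.0657 0.018 ] [ 0.024 -0.011  1.    -0.015] [ 0.4  1.2 -1.6] [0.1  0.06 0.09] 0.674 yaw 1.5710079726712844
```

View pics/w18.png

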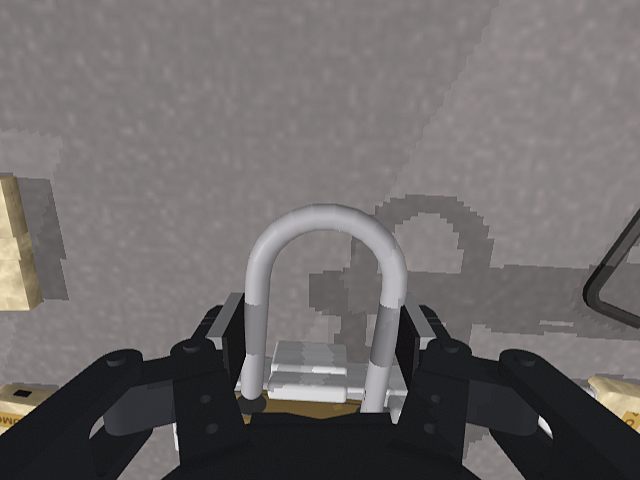

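Emit:
drive_tool --deltas '[[[-0.003,0,0],0],[[-0.003,0,0],0],[[-0.002,0,0],0]]'

```text
time_s: 16.6
eef_pos: [0.4617, 0.0655, 0.0196]
eef_rot: [0.03, -0.011, 0.999, -0.015]
wrist_force: [9.3, 2.4, -7.8]
opening: 0.673
```

```bash
python3 st.py
```

```text
16.6 [0.4617 0.0655 0.0196] [ 0.03  -0.011  0.999 -0.015] [ 9.3  2.4 -7.8] [ 0.69 -1.14  0.41] 0.673 yaw 1.5716500944002534
```

Emit:
drive_tool --deltas '[[[0,0,0],0],[[0,0,0],0]]'

```text
time_s: 16.8
eef_pos: [0.4618, 0.0656, 0.0196]
eef_rot: [0.03, -0.012, 0.999, -0.015]
wrist_force: [3.4, 1.2, -4.3]
opening: 0.67
```

Emit:
drive_tool --deltas '[[[0,0,0],0],[[0,0,0],0],[[0,0,0],0],[[0,0,0.012],0],[[0,0,0.015],0],[[0,0,0.015],0],[[0,0,0.015],0],[[0,0,0.015],0],[[0,0,0.01],0],[[0,0,0],0]]' --gripper 1.0

```text
time_s: 17.8
eef_pos: [0.4593, 0.0649, 0.1086]
eef_rot: [0.028, -0.011, 0.999, -0.015]
wrist_force: [0.7, -1.1, -0.5]
opening: 1.001
```

```bash
python3 st.py w19.png
```

```text
17.8 [0.4593 0.0649 0.1086] [ 0.028 -0.011  0.999 -0.015] [ 0.7 -1.1 -0.5] [ 0.02  0.06 -0.  ] 1.001 yaw 1.5781380341766986
```

View pics/w19.png

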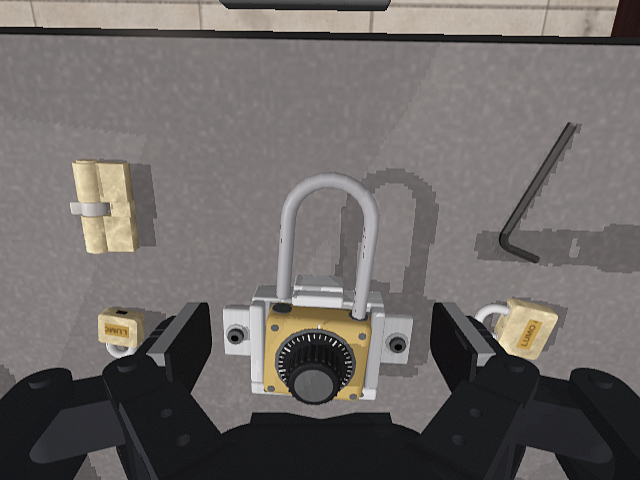

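Emit:
drive_tool --deltas '[[[0.013,-0.001,0],0],[[0.013,-0.001,0],0],[[0.013,-0.001,0],0],[[0.013,-0.001,0],0],[[0.013,0,0],0],[[0,0,-0.012],0],[[0,0,-0.012],0],[[0,0,-0.012],0],[[0,0,0],0]]'

```text
time_s: 18.75
eef_pos: [0.5215, 0.0609, 0.062]
eef_rot: [0.021, -0.011, 1.0, -0.015]
wrist_force: [0.1, 0.2, -0.7]
opening: 0.996
```

```bash
python3 st.py w20.png
```

```text
18.75 [0.5215 0.0609 0.062 ] [ 0.021 -0.011  1.    -0.015] [ 0.1  0.2 -0.7] [ 0.02  0.05 -0.01] 0.996 yaw 1.5750814538332143
```

View pics/w20.png

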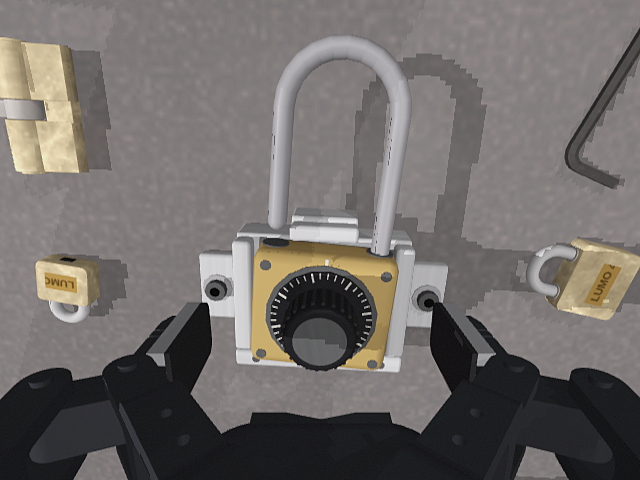

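Emit:
drive_tool --deltas '[[[0.002,0.001,-0.012],0],[[0.002,0,-0.012],0],[[0.001,0,-0.008],0],[[0,0,-0.001],0],[[0,0,0],0]]'

```text
time_s: 19.3
eef_pos: [0.5271, 0.0621, 0.027]
eef_rot: [0.022, -0.011, 1.0, -0.015]
wrist_force: [0.2, 1.0, 0.5]
opening: 0.999
```

```bash
python3 st.py w21.png
```

```text
19.3 [0.5271 0.0621 0.027 ] [ 0.022 -0.011  1.    -0.015] [0.2 1.  0.5] [-0.01 -0.01 -0.02] 0.999 yaw 1.5724500038101468
```

View pics/w21.png

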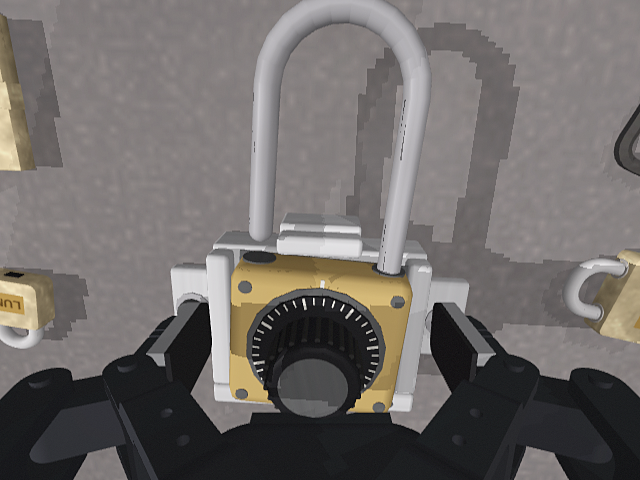

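Emit:
drive_tool --deltas '[[[0,0,0],0],[[0,0,0],0],[[0,0,0],0],[[0,0,0],0]]' --gripper 0

```text
time_s: 19.75
eef_pos: [0.5275, 0.0612, 0.0291]
eef_rot: [0.022, -0.011, 1.0, -0.016]
wrist_force: [-0.1, -0.5, -3.3]
opening: 0.783
```

```bash
python3 st.py w22.png
```

```text
19.75 [0.5275 0.0612 0.0291] [ 0.022 -0.011  1.    -0.016] [-0.1 -0.5 -3.3] [ 0.02 -0.02  0.  ] 0.783 yaw 1.5714464077854395
```

View pics/w22.png

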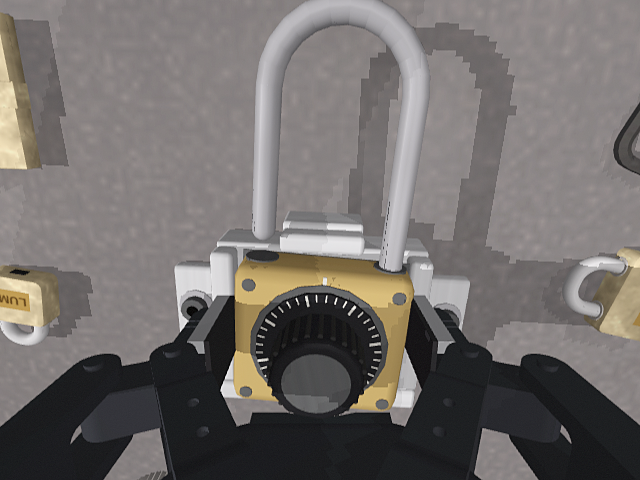

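Emit:
drive_tool --deltas '[[[0,0,0.005],0],[[0,0,0.006],0],[[0,0,0.008],0],[[0,0,0.008],0],[[0,0,0.008],0],[[-0.008,-0.003,0.008],0],[[-0.01,-0.003,0.008],0],[[-0.01,-0.003,0.008],0],[[-0.01,0,0.008],0],[[-0.005,0,0.004],0]]'

```text
time_s: 20.8
eef_pos: [0.4838, 0.0524, 0.107]
eef_rot: [0.024, -0.011, 1.0, -0.015]
wrist_force: [0.2, 0.1, -3.4]
opening: 0.78
```

```bash
python3 st.py w23.png
```

```text
20.8 [0.4838 0.0524 0.107 ] [ 0.024 -0.011  1.    -0.015] [ 0.2  0.1 -3.4] [0.05 0.   0.03] 0.78 yaw 1.5788912184087307
```

View pics/w23.png

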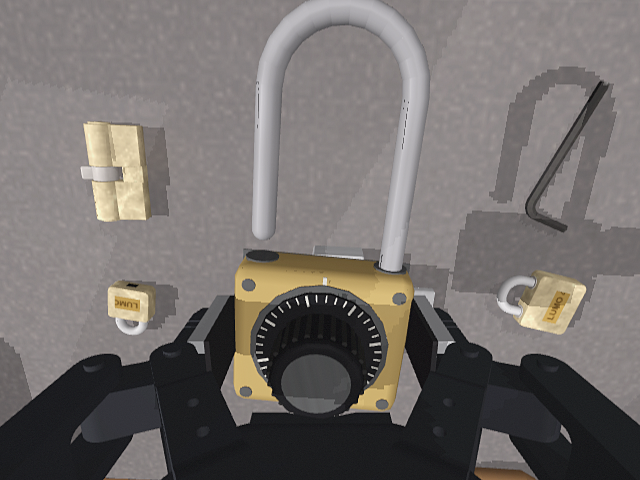

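Emit:
drive_tool --deltas '[[[-0.006,-0.003,0.012],0],[[-0.006,-0.003,0.014],0],[[-0.006,-0.003,0.014],0],[[-0.004,-0.003,0.014],0],[[0,0,0.014],0],[[0,0,0.014],0],[[0,0,0.014],0],[[0,0,0.014],0],[[0,0,0.01],0],[[0,0,0.006],0]]'

```text
time_s: 21.85
eef_pos: [0.461, 0.0405, 0.2386]
eef_rot: [0.024, -0.012, 1.0, -0.015]
wrist_force: [0.2, 0.2, -4.4]
opening: 0.78
```

Emit:
drive_tool --deltas '[[[0,0,0.004],0],[[0,0,0.002],0],[[0,0,0],0],[[0,0,0],0],[[0,0,0],0]]'

```text
time_s: 22.35
eef_pos: [0.4606, 0.0407, 0.2439]
eef_rot: [0.023, -0.012, 1.0, -0.015]
wrist_force: [0.1, -0.0, -2.8]
opening: 0.783
```

```bash
python3 st.py w24.png; python3 - <<'E'
from h import *
s=snap('scene','s24.png');snap('top','t24.png');print(get_obs()['dq'].round(3),get_obs()['eef_pos'])
E
```

```text
22.35 [0.4606 0.0407 0.2439] [ 0.023 -0.012  1.    -0.015] [ 0.1 -0.  -2.8] [0.03 0.04 0.03] 0.783 yaw 1.5887800640223375
[ 0.001 -0.004 -0.002  0.    -0.001 -0.001] [0.46066499 0.04067068 0.24399638]
```

View pics/w24.png

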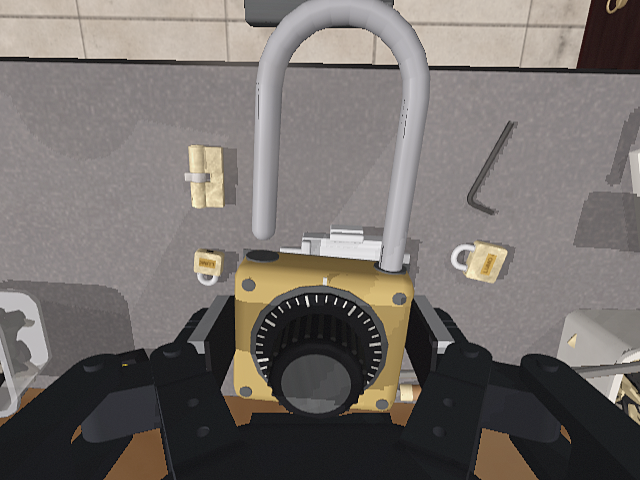

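View pics/s24.png

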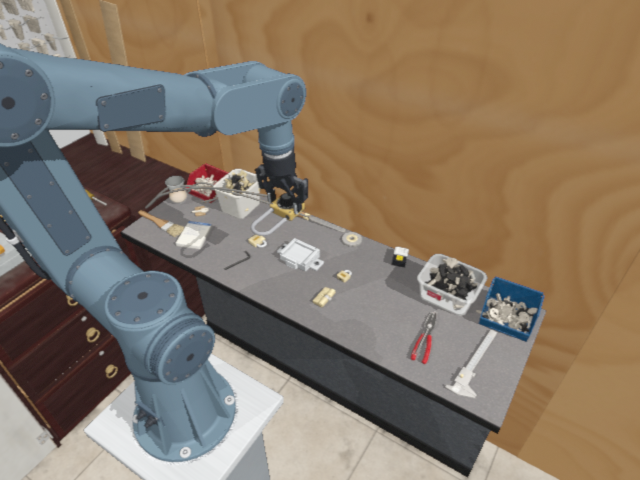

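View pics/t24.png

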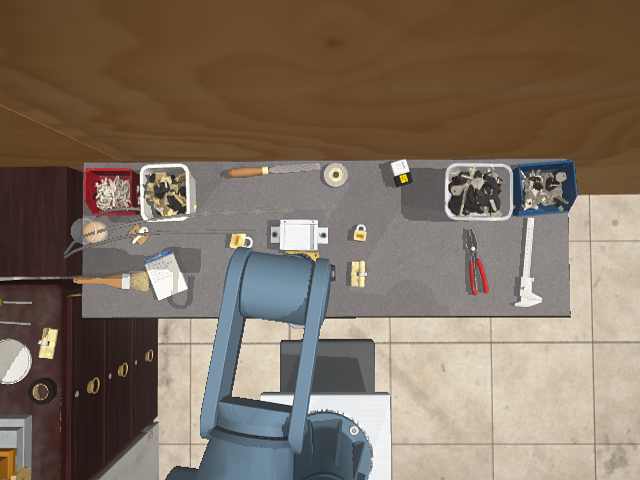

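Lock is held level at about 0.24 m, shackle fully out with the short leg clear of the body, block empty, the other things where they were, arm still. Handing in.

```bash
python3 -c "
from bench import hand_in,get_obs
print(hand_in());o=get_obs();print(o['time_s'],o['eef_pos'],o['opening'])"
```

```text
the job is handed in; nothing more can be done
None
the job is handed in; nothing more can be done
```

I opened the lock, pulled its shackle fully out, and handed the job in while holding it open, level and dial up about 24 cm above the desk. The hand-in gave no verdict.

- **Dial:** I turned it clockwise in three grips, about 2.3 rad in all. At the true notch the shackle stood about 8.5 mm further out in the pictures, and a small further turn met a firm stop at 0.54 N m.
- **Shackle:** I pulled it by its legs to the end stop, about 14 mm more, where the pull rose to 9 N. The pictures show the short leg clear of the body.
- **Lift:** I gripped the body by its sides and raised it straight out of the block.

**Last checks (22.4 s of the 58 s):**
- The gripper was holding the lock at 0.783 opening, in line with the 68 mm body, and had not changed since the grasp.
- The wrist carried 2.8 N at the last reading (3.3–4.4 N earlier in the lift), against about 3.5 N for the lock's weight.
- The tool was tilted only about 0.06 rad and the arm was practically still.
- The other things on the desk appear in their starting places in the last pictures. I judged that by eye and did not measure it.

**One disagreement:** the wrist camera put the shackle's middle 3–5 mm further to +y than the top camera did. I corrected that by lining up the fingers on the legs in the picture, and no large side force showed. No check failed.

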